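# Tip the elbow castings onto their bases

### The arm

A 6-joint arm with a two-finger parallel gripper is mounted at the origin on the work surface. World frame = base frame: x ahead of the robot, y to its left, z up, the work surface at z = 0. Lengths are in m, angles in rad, forces in N, time in s.
With the tool pointing down it reaches from about 0.35 to 0.975 m from the base axis. Payload 4.9 kg.
Tool frame: the origin (TCP) lies on the mounting face of the last link; the fingertips stand 173 mm ahead of it and the grasp point (between the pads) lies 155 mm ahead of it (bot.finger_overhang is the distance from the TCP to the fingertips, in m); z points along the fingers, x is the direction in which the jaws open and shut, and the axes are right-handed (so a half turn about z gives the same grasp; the last joint's range is limited). The gripper opens to 85 mm and grips with 20 to 120 N. Pads are 22 mm wide; open, the fingers measure 114 mm over their backs; the gripper's body (76 mm by 85 mm) begins 54 mm behind the grasp point. The pads swing forward as they close: fully open they stand 13 mm farther back than shut.
Start: joints at [1.215, 0.053, 1.613, -0, 1.476, -0.119], TCP at [0.147, 0.608, 0.405] pointing down, gripper open.
Joint ranges: [-3.01, 3.01], [-1.01, 2.22], [0.06, 2.58], [-1.02, 4.17], [0.09, 2.62], [-3.14, 3.14]. Speed limits (rad/s): [2.57, 2.57, 3.14, 3.14, 3.14, 3.14].

### API

Orientations are given as a rotation vector (axis times angle).
In Python, from workcell import bot gives the robot as it stands. The module is installed in compiled form; this text tells all that it offers.
- The arm moves only by the shell command python3 -m jog 'ROWS' [FORCE]. ROWS is JSON, a list that holds one entry, the list of rows, each a list of 7 numbers: the shift along the tool's x, y, z in m, then the turn, a rotation vector about the tool's x, y, z in rad, then the closure, from -1 (fully open) to 1 (shut). A call has 1 to 5 rows; each row is the pose to reach, as a shift and turn from the pose measured when the call began, along the tool's axes at that moment; what a row does not reach only later rows make up. A row lasts 1/10 s, in which the tool goes at most 50 mm and 8.59 degrees, less where a joint would pass 70% of its speed; a pose out of reach is approached as far as the arm can. A call with a gripper value outside its range is refused whole. The fingers move at their own pace and stop on an object; FORCE is the grip in N (left out, the last holds). Time passes only in rows, so rows that repeat a pose let the fingers close. It gives the time, the measured TCP pose, the force and the opening at its end, in the units of the state.
- bot.read_state(): the state, without advancing time (a new reading comes with each control period).
- bot.capture(name): name is "scene" or "top" or "wrist"; returns a dict with "color" (384x512x3 uint8, red, green, blue), "range_z" (384x512 float32, m along the optical axis (not along the pixel's ray), 0 where there is no reading), "K" (3x3 intrinsics, pixels), "R" (3x3) and "t" (3): a world point X has camera coordinates R X + t. Camera axes: x right, y down, z forward; pixel columns grow to the right and rows downward; lengths in m; the calibration is good to about 2 mm. A picture is of the moment at which its call begins.
- bot.close_job(): hands the job in, once; it reports no verdict.
Trained networks look in a picture, given as the dict that the camera call returned (one of the last four; its "shot" number tells which), for a name from the list of things; names that differ only in an ending like _2 or _b are one class to them, and where a whole thing is asked for, a point or a joint stands for the part that bears it (a point fixed in the world has none). Each returns a list of dicts, best first, with "conf" (0 to 1); they miss things now and then, are a little off and sometimes report something else, mostly with a low value. They report only what shows in the picture. A call takes as long as a camera call. They do not tell look-alikes from the thing itself.
- bot.spot_in(picture, name): "extent" ([left, top, right, bottom] in pixels, round what is visible of it).
- bot.outline_of(picture, name): "pixels" (384x512 bool, what is visible of it) and "extent" ([left, top, right, bottom] in pixels, round what is visible of it).
The state is a dict: "clock": time; "joint_pos": joint angles; "dq": joint speeds; "tau": joint torques, N m; "position": TCP position; "orientation": TCP orientation; "wrist_force": force on the tool from outside, world axes, zero at the start; "ft_torque": the same for the moment, N m; "grip_width": finger opening in m.
Only numpy, scipy, OpenCV 4.12 (cv2) and the standard library are available. Lean on these libraries where they do the work, as an engineer would, in place of code of your own. Each camera call takes 0.05 s, during which the arm holds its last target. There are 200 camera calls.

### The job

Two of the three cast elbows on the bench have been set down on their round sealing flange, with the square base plate standing upright at one side. Push each of these two over with your fingertips, from behind the upright plate near its top, so that it tips onto its square base and stays standing there, on its own spot: turn it over where it stands, do not pick it up or shove it along the bench. Leave the third elbow, which already stands on its square base, and everything else on the bench alone.

Things in the scene. Friction and masses are not known exactly. Their poses are not given: they have to be found in the camera images.
- elbow_1: First flanged pipe elbow, pale cast aluminium, 0.7 kg, standing WRONG, on its round flange. Origin: its heel, the middle of the lower edge of the square plate's outer face, on the bench. x: level, square to the plate, out of the casting (which lies at x -102..0 mm); z: up. The upright plate fills x -12..0, y -55..55, z 0..110 mm. It tips about the heel edge towards +x; once tipped, x points down.
- elbow_1_push (a point): Point on elbow_1's upright square plate: on its inner face (the pipe side), mid-width, 95 mm up (x -12, z 95 mm of the body). A 50 mm thick bent pipe joins the 90 mm round flange (centre x -57 mm, 12 mm thick) to the plate and reaches z 80, so the plate's top 30 mm stand free. Pushed here towards +x with 2 to 3 N it passes balance at 37 degrees of lean, then falls over by itself.
- elbow_2: Second flanged pipe elbow, pale cast aluminium, 0.7 kg, standing WRONG, on its round flange. Origin: its heel, the middle of the lower edge of the square plate's outer face, on the bench. x: level, square to the plate, out of the casting (which lies at x -102..0 mm); z: up. The upright plate fills x -12..0, y -55..55, z 0..110 mm. It tips about the heel edge towards +x; once tipped, x points down.
- elbow_2_push (a point): Point on elbow_2's upright square plate: on its inner face (the pipe side), mid-width, 95 mm up (x -12, z 95 mm of the body). A 50 mm thick bent pipe joins the 90 mm round flange (centre x -57 mm, 12 mm thick) to the plate and reaches z 80, so the plate's top 30 mm stand free. Pushed here towards +x with 2 to 3 N it passes balance at 37 degrees of lean, then falls over by itself.
- elbow_3: The third elbow, the same casting, already standing RIGHT: flat on its square base (110 x 110 x 12 mm), the round port facing sideways, 102 mm high; leave it alone. Origin: centre of the square base's underside, z up, the round port faces its -x.
- plug_gauge: A bystander to leave alone: a steel plug gauge standing on end, 35 mm thick and 110 mm high, origin at the centre of its underside.
- wire_brush: A bystander to leave alone: a wire brush with a wooden handle lying flat, 160 mm long, 42 mm wide, 20 mm high, origin under its middle, x along it.
- spray_can: A bystander to leave alone: a plain metal can standing up, 52 mm across and 135 mm high, origin at the centre of its underside.
- clamp_ring: A bystander to leave alone: a cast ring lying flat, 72 mm across and 22 mm high, origin at the centre of its underside.
- hex_bolt: A bystander to leave alone: a hex bolt standing on its head, 23 mm across and 59 mm high, origin at the centre of its underside.
- scraper: A bystander to leave alone: a scraper with a black handle lying flat, 150 mm long and 26 mm thick, origin under its middle, x along it.
- cap_stack: A bystander to leave alone: a stack of black round plastic port caps, 60 mm across and 47 mm high, origin at the centre of its underside.
Not all that is in view belongs to the job. Leave any yellow look-alike of the elbow_2 alone.

How it is judged:
At the end, for the whole second after the job is handed in: elbow_1 and elbow_2 both rest flat on their square base plates (the plate's outward normal within about 4.5 degrees of straight down), at rest, each heel still within 50 mm of where it was and on the bench; elbow_3 and all the bystanders within 25 mm of their places and not knocked over (angle between each of elbow_1, elbow_2's own x axis and vertical above 3.06 rad and distance of each of elbow_1, elbow_2 from where it was at the start of the episode below 0.05 m and height (world z) of each of elbow_1, elbow_2 below 0.008 m and linear speed of each of elbow_1, elbow_2 below 0.02 m/s and angular speed of each of elbow_1, elbow_2 below 0.1 rad/s and distance of each of elbow_3, plug_gauge, wire_brush, spray_can, clamp_ring, hex_bolt, scraper, cap_stack from where it was at the start of the episode below 0.025 m and angle between each of plug_gauge, spray_can, hex_bolt, cap_stack, elbow_3's own z axis and vertical below 0.2 rad); the robot touches nothing.
It fails at once if an elbow is lifted: the heel edge it tips about comes more than 30 mm off the bench (height (world z) of any of elbow_1, elbow_2 above 0.03 m).
It fails at once if elbow_1 or elbow_2 is shoved along or carried: its heel gets more than 80 mm from its place (distance of any of elbow_1, elbow_2 from where it was at the start of the episode above 0.08 m).
It fails at once if elbow_3 is disturbed: moved over 25 mm or tilted over 0.4 rad (distance of elbow_3 from where it was at the start of the episode above 0.025 m or angle between elbow_3's own z axis and vertical above 0.4 rad).
It fails at once if another thing on the bench is disturbed: moved over 25 mm, or a standing one tilted over 0.4 rad (distance of any of plug_gauge, wire_brush, spray_can, clamp_ring, hex_bolt, scraper, cap_stack from where it was at the start of the episode above 0.025 m or angle between any of plug_gauge, spray_can, hex_bolt, cap_stack's own z axis and vertical above 0.4 rad).
It also fails if it takes over 51 s, if anything falls off the work surface, if the arm or the gripper's body presses on something with over 40 N, if the wrist force passes 120 N, or if a joint passes its speed limit or range.

## Working session

There is one attempt and no reset: what is moved stays moved. The work goes in short steps, Python scripts to look and compute and a shell command to move; the robot and the scene stay as the last step left them, time stands still between calls to the robot, and variables do not carry over. Pictures are saved under pics/ and viewed, about 8 in all and at most 12, crops included, and the job is handed in when it is done.

```bash
mkdir -p pics
cat > h.py <<'E'
import numpy as np, cv2
from workcell import bot
def pts(p):
    z=p["range_z"]; v,u=np.mgrid[:384,:512]; K=p["K"]
    c=np.stack([(u-K[0,2])/K[0,0]*z,(v-K[1,2])/K[1,1]*z,z],-1)
    X=(c-p["t"])@p["R"]; X[z==0]=np.nan
    return X
E
python3 - <<'E'
from h import *
im=[]
for n in ("scene","top"):
    p=bot.capture(n); np.savez(n+".npz",**{k:p[k] for k in("color","range_z","K","R","t")})
    im.append(p["color"]); X=pts(p)
    print(n,"cam",-p["R"].T@p["t"])
    for nm in("elbow_1","plug_gauge","spray_can","hex_bolt","cap_stack","clamp_ring","wire_brush","scraper"):
        for d in bot.outline_of(p,nm):
            q=X[d["pixels"]]; q=q[~np.isnan(q[:,0])]
            if len(q): print(nm,round(d["conf"],2),np.int32(d["extent"]),"lo",np.percentile(q,3,0).round(3),"hi",np.percentile(q,97,0).round(3))
a=np.vstack(im); cv2.imwrite("pics/a.png",cv2.resize(im[0],(800,600))[:,:,::-1]); cv2.imwrite("pics/b.png",cv2.resize(im[1],(800,600))[:,:,::-1])
s=bot.read_state(); print(s["clock"],s["position"],s["orientation"],s["grip_width"])
E
```

```text
scene cam [1.48852645 0.6757212  1.14736987]
elbow_1 0.83 [298 253 341 306] lo [0.659 0.292 0.007] hi [0.754 0.394 0.112]
elbow_1 0.8 [310 214 354 260] lo [0.443 0.231 0.007] hi [0.547 0.333 0.097]
elbow_1 0.7 [131 177 166 207] lo [ 0.675 -0.373  0.006] hi [ 0.766 -0.326  0.112]
elbow_1 0.57 [175 155 207 189] lo [ 0.475 -0.385  0.003] hi [ 0.579 -0.291  0.112]
plug_gauge 0.7 [276 165 284 194] lo [ 0.376 -0.019  0.007] hi [0.402 0.008 0.113]
plug_gauge 0.68 [239 195 275 242] lo [ 0.512 -0.053 -0.001] hi [0.647 0.081 0.112]
spray_can 0.79 [391 245 417 286] lo [0.502 0.497 0.012] hi [0.542 0.54  0.138]
hex_bolt 0.59 [308 192 313 206] lo [0.37  0.114 0.002] hi [0.391 0.137 0.062]
cap_stack 0.57 [156 142 171 162] lo [ 0.46  -0.541  0.003] hi [ 0.512 -0.489  0.051]
clamp_ring 0.64 [240 266 287 291] lo [0.696 0.15  0.005] hi [0.83  0.221 0.024]
clamp_ring 0.63 [241 159 260 179] lo [ 0.313 -0.198  0.   ] hi [ 0.38  -0.131  0.026]
wire_brush 0.8 [241 268 287 291] lo [0.693 0.153 0.007] hi [0.83  0.223 0.024]
wire_brush 0.37 [238 199 274 241] lo [ 0.549 -0.026  0.005] hi [0.647 0.083 0.112]
sc
[... 421 characters left out ...]
hi [0.634 0.085 0.114]
elbow_1 0.65 [146 130 180 164] lo [0.652 0.294 0.007] hi [0.748 0.379 0.114]
plug_gauge 0.52 [261 232 267 239] lo [ 0.372 -0.016  0.075] hi [0.394 0.007 0.118]
spray_can 0.75 [ 95 186 127 205] lo [0.491 0.494 0.018] hi [0.536 0.539 0.142]
spray_can 0.25 [238 159 271 192] lo [ 0.533 -0.018  0.001] hi [0.638 0.085 0.114]
cap_stack 0.67 [403 197 419 221] lo [ 0.455 -0.543 -0.   ] hi [ 0.514 -0.486  0.053]
wire_brush 0.78 [196 109 225 150] lo [0.69  0.153 0.   ] hi [0.823 0.229 0.026]
scraper 0.43 [296 118 331 144] lo [ 0.715 -0.235 -0.004] hi [ 0.801 -0.12   0.031]
0.9 [0.1465925  0.60754075 0.40473098] [-2.46824534e+00 -1.94350701e+00 -3.07990506e-06] 0.08576214495191163
```

View pics/a.png

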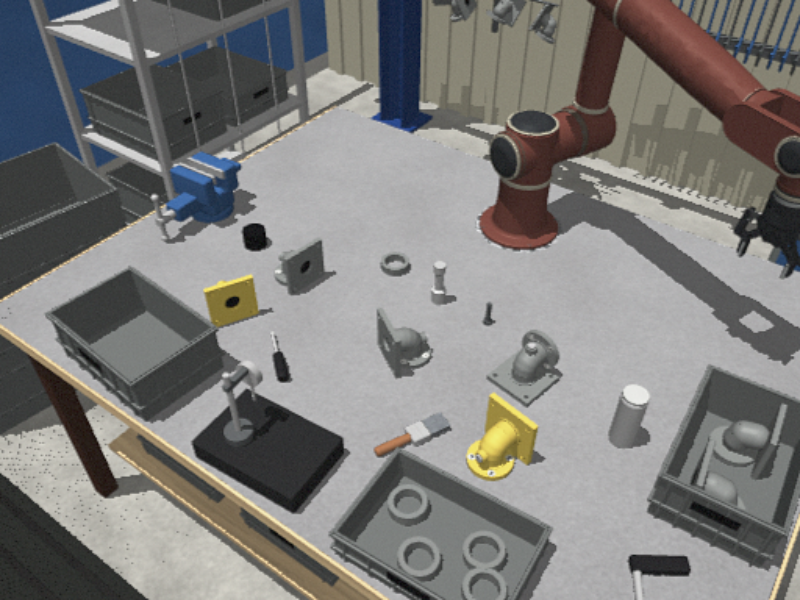

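View pics/b.png

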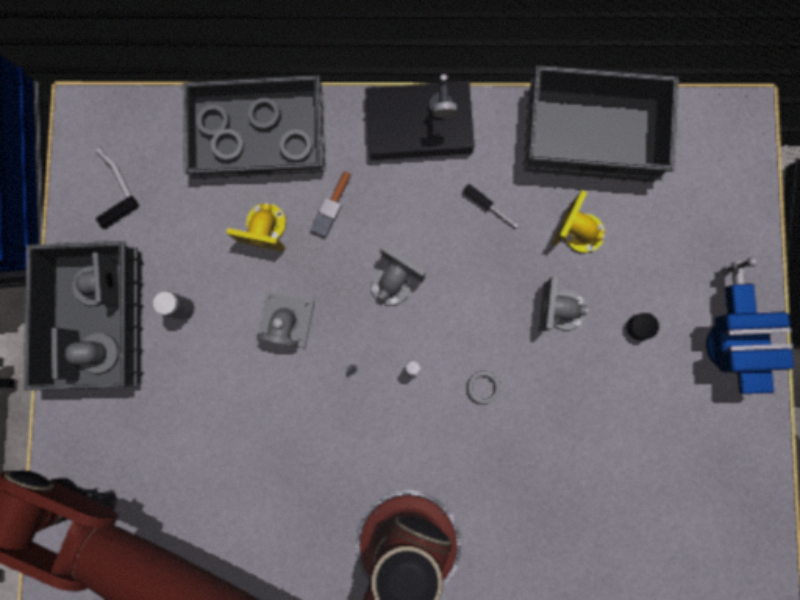

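```bash
cat > fit.py <<'E'
from h import *
crops=[]
s=bot.read_state(); from scipy.spatial.transform import Rotation as Ro
R=Ro.from_rotvec(s["orientation"]).as_matrix()
D={n:dict(np.load(n+".npz")) for n in("scene","top")}
print("overhang",bot.finger_overhang,"toolR",R.round(3).tolist())
for nm,(lo,hi),g in (("A",((.50,-.07),(.67,.11)),(.585,.03)),("B",((.45,-.41),(.61,-.27)),(.525,-.335))):
    Q=[]
    for n,p in D.items():
        X=pts(p); m=np.all((X[...,:2]>lo)&(X[...,:2]<hi),-1)
        c=p["color"].astype(int); m&=(c[...,0]-c[...,2]<40)
        t=X[m&(X[...,2]>.093)&(X[...,2]<.13)]; low=X[m&(X[...,2]>.015)&(X[...,2]<.075)]
        r=cv2.minAreaRect((t[:,:2]*1000).astype(np.float32))
        e=np.linalg.svd(t[:,:2]-t[:,:2].mean(0))[2]
        nrm=e[1]; cen=low[:,:2].mean(0); 
        if nrm@(cen-t[:,:2].mean(0))>0: nrm=-nrm
        w=(t[:,:2]-t[:,:2].mean(0))@e[0]; d=t[:,:2]@nrm
        mid=t[:,:2].mean(0)+e[0]*(np.percentile(w,1)+np.percentile(w,99))/2
        print(nm,n,len(t),"normal deg",np.degrees(np.arctan2(nrm[1],nrm[0])).round(1),"mid",mid.round(4),"width",np.ptp(np.percentile(w,[1,99])).round(3),"thick pct",np.percentile(d-mid@nrm,[2,25,75,98]).round(4),"ztop",np.percentile(t[:,2],[50,98]).round(3),"rect",np.round(r[0],0),np.round(r[1],0),round(r[2],1))
    p=D["scene"]; q=p["K"]@(p["R"]@np.array([*g,.05])+p["t"]); u,v=(q[:2]/q[2]).astype(int)
    crops.append(cv2.resize(p["color"][v-35:v+35,u-45:u+45],(400,311),interpolation=2))
cv2.imwrite("pics/c.png",np.hstack(crops)[:,:,::-1])
E
python3 fit.py
```

```text
overhang 0.1734 toolR [[0.235, 0.972, -0.0], [0.972, -0.235, 0.0], [0.0, -0.0, -1.0]]
A scene 139 normal deg -32.2 mid [0.6167 0.0153] width 0.11 thick pct [-0.0081 -0.0034  0.0035  0.005 ] ztop [0.109 0.115] rect [615.  16.] [112.  15.] 57.0
A top 137 normal deg -32.9 mid [0.6141 0.02  ] width 0.108 thick pct [-0.0054 -0.0036  0.0032  0.0063] ztop [0.11  0.118] rect [615.  20.] [110.  13.] 57.3
B scene 161 normal deg 82.5 mid [ 0.5259 -0.3008] width 0.11 thick pct [-0.0092 -0.0028  0.0032  0.0074] ztop [0.108 0.115] rect [ 526. -302.] [ 21. 113.] 83.5
B top 153 normal deg 83.3 mid [ 0.5251 -0.2986] width 0.108 thick pct [-0.0071 -0.0036  0.0038  0.0056] ztop [0.109 0.117] rect [ 526. -300.] [ 14. 111.] 82.5
```

View pics/c.png

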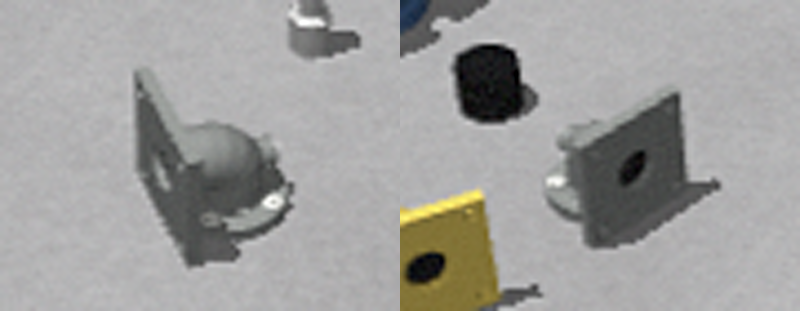

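Candidates (scene view, 800x600 px):
- Grey on flange at (405,345) is chosen as A.
- Grey on flange at (300,268) is chosen as B.
- Grey at (525,365) is elbow_3, already on its square base.
- Yellow at (500,435) and (232,300) are look-alikes.
- Two greys in the bin, at (745,435) and (715,490), are not on the bench.

The crop confirms that A and B are both grey, with round flange down and plate upright. In the crop, A's plate is at (165,165) and B's at (635,165).

Moving above A with the fingers shut.

```bash
python3 -m jog '[[[-0.453,0.566,0,0,0,0.33,1],[-0.453,0.566,0,0,0,0.33,1],[-0.453,0.566,0,0,0,0.33,1],[-0.453,0.566,0,0,0,0.33,1],[-0.453,0.566,0,0,0,0.33,1]]]'
cat > go.py <<'E'
# offset from the current pose to a TCP target: x y z yaw_of_tool_y(deg)
import sys; from h import *; from scipy.spatial.transform import Rotation as Ro
x,y,z,a=map(float,sys.argv[1:5]); s=bot.read_state(); R=Ro.from_rotvec(s["orientation"])
n=np.array([np.cos(np.radians(a)),np.sin(np.radians(a)),0]); Z=np.array([0,0,-1.]); T=Ro.from_matrix(np.c_[np.cross(n,Z),n,Z])
print("t",s["clock"],"pos",s["position"].round(4),"shift",R.inv().apply(np.array([x,y,z])-s["position"]).round(4),"turn",(R.inv()*T).as_rotvec().round(4),"F",s["wrist_force"].round(2),"w",round(s["grip_width"],4))
E
python3 go.py 0.590 0.034 0.40 -32.5
```

```text
clock: 1.4
position: [0.3004, 0.4082, 0.4049]
orientation: [-2.753, -1.512, -0.001]
wrist_force: [0.4, 0.8, -0.1]
grip_width: 0.0121
t 1.4 pos [0.3004 0.4082 0.4049] shift [-0.1605  0.4452  0.0049] turn [ 0.0003 -0.0008  0.0011] F [ 0.41  0.79 -0.08] w 0.0121
```

```bash
M='x'; python3 -m jog '[[[-0.16,0.445,0,0,0,0,1],[-0.16,0.445,0,0,0,0,1],[-0.16,0.445,0,0,0,0,1],[-0.16,0.445,0,0,0,0,1],[-0.16,0.445,0,0,0,0,1]]]'; python3 go.py 0.590 0.034 0.40 -32.5
```

```text
clock: 1.9
position: [0.4534, 0.2103, 0.4052]
orientation: [2.754, 1.512, 0.003]
wrist_force: [1.2, 0.1, -0.1]
grip_width: 0.0003
t 1.9 pos [0.4534 0.2103 0.4052] shift [-0.0755  0.2098  0.0053] turn [ 0.001  -0.0018  0.001 ] F [ 1.2   0.11 -0.1 ] w 0.0003
```

```bash
python3 -m jog '[[[-0.0755,0.21,0.005,0.001,-0.002,0,1],[-0.0755,0.21,0.005,0.001,-0.002,0,1],[-0.0755,0.21,0.005,0.001,-0.002,0,1],[-0.0755,0.21,0.005,0.001,-0.002,0,1],[-0.0755,0.21,0.005,0.001,-0.002,0,1]]]'; python3 go.py 0.590 0.034 0.264 -32.5
```

```text
clock: 2.4
position: [0.5918, 0.0307, 0.4002]
orientation: [2.755, 1.508, -0.0]
wrist_force: [0.3, 0.2, -0.9]
grip_width: 0.0001
t 2.4 pos [0.5918 0.0307 0.4002] shift [ 0.0019 -0.0034  0.1362] turn [ 0.0007  0.0007 -0.0021] F [ 0.29  0.22 -0.92] w 0.0001
```

```bash
python3 -m jog '[[[0.002,-0.004,0.03,0,0,0,1],[0.002,-0.004,0.06,0,0,0,1],[0.002,-0.004,0.09,0,0,0,1],[0.002,-0.004,0.12,0,0,0,1],[0.002,-0.004,0.136,0,0,0,1]]]'; python3 -m jog '[[[0,0,0,0,0,0,1],[0,0,0,0,0,0,1]]]'
python3 - <<'E'
from h import *
p=[bot.capture(n)["color"] for n in("scene","wrist")]
cv2.imwrite("pics/d.png",np.hstack([cv2.resize(p[0][170:270,200:330],(400,308)),cv2.resize(p[1],(400,308))])[:,:,::-1])
E
python3 go.py 0.590 0.034 0.264 -32.5
```

```text
clock: 2.9
position: [0.5885, 0.0344, 0.2611]
orientation: [-2.755, -1.507, 0.006]
wrist_force: [0.8, 0.3, 0.2]
grip_width: -0.0001
clock: 3.1
position: [0.5887, 0.0344, 0.2614]
orientation: [-2.755, -1.507, 0.006]
wrist_force: [0.9, -0.4, 0.1]
grip_width: -0.0003
t 3.2 pos [0.5893 0.0344 0.2631] shift [ 0.      0.0008 -0.0009] turn [-0.0002  0.0011 -0.0022] F [ 0.35  0.23 -0.45] w 0.0
```

View pics/d.png

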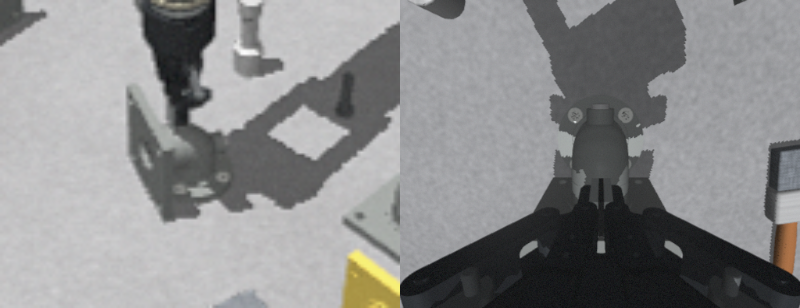

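The crop shows the fingertips just behind A's plate (190,125 scene). In the wrist view at right they sit centred over the pipe at (600,190). Now a gentle push.

```bash
python3 -m jog '[[[0,0.008,0,0,0,0,1],[0,0.014,0,0,0,0,1],[0,0.02,0,0,0,0,1],[0,0.026,0,0,0,0,1],[0,0.032,0,0,0,0,1]]]'; python3 go.py 0.590 0.034 0.264 -32.5
```

```text
clock: 3.7
position: [0.6168, 0.0168, 0.2632]
orientation: [2.756, 1.508, -0.001]
wrist_force: [-1.4, 1.3, 2.0]
grip_width: 0.0001
t 3.7 pos [0.6168 0.0168 0.2632] shift [-0.     -0.0318 -0.0008] turn [-0.0001  0.0009 -0.0023] F [-1.42  1.29  1.98] w 0.0001
```

```bash
python3 -m jog '[[[0,0.007,0,0,0,0,1],[0,0.014,0.001,0,0,0,1],[0,0.021,0.001,0,0,0,1],[0,0.028,0.002,0,0,0,1],[0,0.034,0.002,0,0,0,1]]]'; python3 -m jog '[[[0,0.007,0,0,0,0,1],[0,0.014,0.001,0,0,0,1],[0,0.02,0.001,0,0,0,1],[0,0.02,0.001,0,0,0,1]]]';  python3 - <<'E'
from h import *
p=[bot.capture(n)["color"] for n in("scene","top")]
cv2.imwrite("pics/e.png",np.hstack([cv2.resize(p[0][170:270,200:330],(400,308)),cv2.resize(p[1][130:230,200:330],(400,308))])[:,:,::-1])
E
python3 go.py 0.590 0.034 0.264 -32.5
```

```text
clock: 4.2
position: [0.646, -0.002, 0.2611]
orientation: [2.756, 1.507, -0.001]
wrist_force: [-0.4, 0.2, -0.3]
grip_width: -0.0003
clock: 4.6
position: [0.6635, -0.0133, 0.2601]
orientation: [2.756, 1.507, -0.001]
wrist_force: [0.5, 0.9, 0.5]
grip_width: 0.0
t 4.7 pos [ 0.6634 -0.0132  0.2605] shift [ 0.0001 -0.0873 -0.0038] turn [ 0.0031  0.0007 -0.0025] F [ 0.83 -1.85 -1.96] w 0.0
```

View pics/e.png

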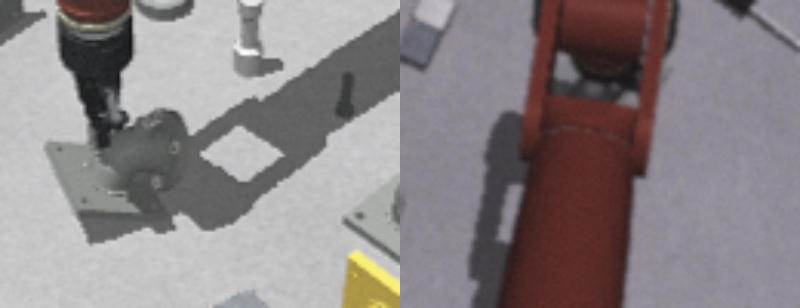

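A has tipped onto its base (crop: plate flat at (110,190)). Lifting straight up, then on to B.

```bash
python3 -m jog '[[[0,0,-0.03,0,0,0,1],[0,0,-0.07,0,0,0,1],[0,0,-0.11,0,0,0,1],[0,0,-0.14,0,0,0,1],[0,0,-0.14,0,0,0,1]]]'; python3 go.py 0.522 -0.330 0.40 -97; python3 -c "from h import *;print(bot.read_state()['joint_pos'])"
```

```text
clock: 5.2
position: [0.6639, -0.0127, 0.4078]
orientation: [2.748, 1.503, 0.016]
wrist_force: [-0.5, -0.5, 0.6]
grip_width: -0.0
t 5.2 pos [ 0.6639 -0.0127  0.4078] shift [-0.3438  0.0514  0.007 ] turn [ 0.0094 -0.0111  1.1235] F [-0.48 -0.51  0.56] w -0.0
[-0.13082082  0.13818107  1.51648611 -0.00182489  1.47323195 -1.13204639]
```

```bash
python3 -m jog '[[[-0.344,0.051,0.007,0.009,-0.011,1.123,1],[-0.344,0.051,0.007,0.009,-0.011,1.123,1],[-0.344,0.051,0.007,0.009,-0.011,1.123,1],[-0.344,0.051,0.007,0.009,-0.011,1.123,1],[-0.344,0.051,0.007,0.009,-0.011,1.123,1]]]'; python3 go.py 0.522 -0.330 0.40 -97
```

```text
clock: 5.7
position: [0.5598, -0.2423, 0.3987]
orientation: [3.118, 0.385, -0.001]
wrist_force: [0.1, -0.5, -0.5]
grip_width: -0.0
t 5.7 pos [ 0.5598 -0.2423  0.3987] shift [-0.058   0.0759 -0.0012] turn [1.000e-04 9.000e-04 3.676e-01] F [ 0.13 -0.51 -0.51] w -0.0
```

```bash
python3 -m jog '[[[-0.058,0.076,-0.001,0,0,0.368,1],[-0.058,0.076,-0.001,0,0,0.368,1],[-0.058,0.076,-0.001,0,0,0.368,1],[-0.058,0.076,-0.001,0,0,0.368,1],[-0.058,0.076,-0.001,0,0,0.368,1]]]'; python3 go.py 0.522 -0.330 0.264 -97
python3 - <<'E'
from h import *
p=[bot.capture(n) for n in("scene","wrist","top")]
c=p[2]; np.savez("top2.npz",**{k:c[k] for k in("color","range_z","K","R","t")}); np.savez("scene2.npz",**{k:p[0][k] for k in("color","range_z","K","R","t")})
cv2.imwrite("pics/f.png",np.hstack([cv2.resize(p[0]["color"][140:270,160:330],(400,308)),cv2.resize(p[1]["color"],(400,308))])[:,:,::-1])
E
```

```text
clock: 6.2
position: [0.522, -0.3296, 0.3987]
orientation: [-3.135, 0.189, 0.003]
wrist_force: [0.4, 0.2, -0.9]
grip_width: 0.0001
t 6.2 pos [ 0.522  -0.3296  0.3987] shift [0.0004 0.0005 0.1347] turn [-0.0009  0.0021  0.0016] F [ 0.41  0.18 -0.86] w 0.0001
```

View pics/f.png

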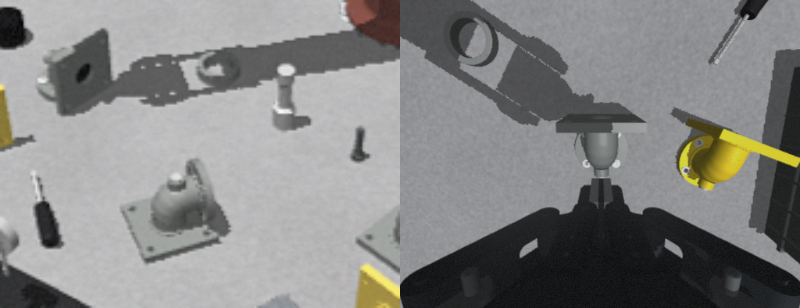

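A stands flat on its square plate (crop (170,215)). In the wrist view B's plate at (600,122) is square to and centred on the fingers (600,190). Descending.

```bash
python3 -m jog '[[[0,0,0.03,0,0,0,1],[0,0,0.06,0,0,0,1],[0,0,0.09,0,0,0,1],[0,0,0.12,0,0,0,1],[0,0,0.135,0,0,0,1]]]'; python3 -m jog '[[[0,0,0,0,0,0,1],[0,0,0,0,0,0,1]]]'; python3 go.py 0.522 -0.330 0.264 -97
```

```text
clock: 6.85
position: [0.5219, -0.3275, 0.261]
orientation: [-3.133, 0.185, 0.008]
wrist_force: [-0.1, 0.1, -0.9]
grip_width: 0.0002
clock: 7.05
position: [0.5223, -0.3271, 0.2613]
orientation: [-3.133, 0.183, 0.008]
wrist_force: [0.6, -0.1, 0.2]
grip_width: -0.0
t 7.05 pos [ 0.5223 -0.3271  0.2613] shift [ 0.0001  0.0029 -0.0027] turn [-0.0027  0.0054  0.0053] F [ 0.6  -0.13  0.16] w -0.0
```

```bash
python3 -m jog '[[[0,-0.008,-0.002,0,0.005,0.005,1],[0,-0.014,-0.002,0,0.005,0.005,1],[0,-0.02,-0.002,0,0.005,0.005,1],[0,-0.026,-0.002,0,0.005,0.005,1],[0,-0.032,-0.002,0,0.005,0.005,1]]]'; python3 go.py 0.522 -0.330 0.264 -97
```

```text
clock: 7.55
position: [0.5263, -0.2949, 0.2642]
orientation: [-3.134, 0.191, -0.002]
wrist_force: [0.4, -1.0, -0.2]
grip_width: -0.0002
t 7.55 pos [ 0.5263 -0.2949  0.2642] shift [-0.      0.0354  0.0001] turn [-0.002  -0.0013  0.0003] F [ 0.4  -0.99 -0.16] w -0.0002
```

```bash
python3 -m jog '[[[0,-0.007,0.001,0,0,0,1],[0,-0.014,0.001,0,0,0,1],[0,-0.021,0.002,0,0,0,1],[0,-0.028,0.003,0,0,0,1],[0,-0.034,0.003,0,0,0,1]]]'; python3 -m jog '[[[0,-0.007,0,0,0,0,1],[0,-0.014,0.001,0,0,0,1],[0,-0.019,0.001,0,0,0,1],[0,-0.019,0.001,0,0,0,1]]]'; python3 -m jog '[[[0,0,-0.03,0,0,0,1],[0,0,-0.07,0,0,0,1],[0,0,-0.11,0,0,0,1],[0,0,-0.14,0,0,0,1],[0,0,-0.14,0,0,0,1]]]'
python3 - <<'E'
from h import *
p=[bot.capture(n) for n in("scene","wrist")]
np.savez("scene3.npz",**{k:p[0][k] for k in("color","range_z","K","R","t")})
cv2.imwrite("pics/g.png",np.hstack([cv2.resize(p[0]["color"][140:270,160:330],(400,308)),cv2.resize(p[1]["color"],(400,308))])[:,:,::-1])
E
python3 go.py 0.40 -0.45 0.4 -97
```

```text
clock: 8.05
position: [0.5304, -0.2602, 0.2607]
orientation: [-3.133, 0.191, -0.001]
wrist_force: [-0.1, 0.4, -0.1]
grip_width: -0.0
clock: 8.45
position: [0.5327, -0.2398, 0.2594]
orientation: [-3.129, 0.19, 0.0]
wrist_force: [1.2, 4.7, 1.6]
grip_width: 0.0002
clock: 8.95
position: [0.5337, -0.2416, 0.4062]
orientation: [-3.135, 0.191, -0.015]
wrist_force: [0.7, 0.1, 1.1]
grip_width: 0.0001
t 9.05 pos [ 0.5327 -0.241   0.4003] shift [-0.1064  0.2235 -0.0011] turn [-0.0056 -0.0012  0.0005] F [-0.97 -0.46 -0.81] w -0.0
```

View pics/g.png

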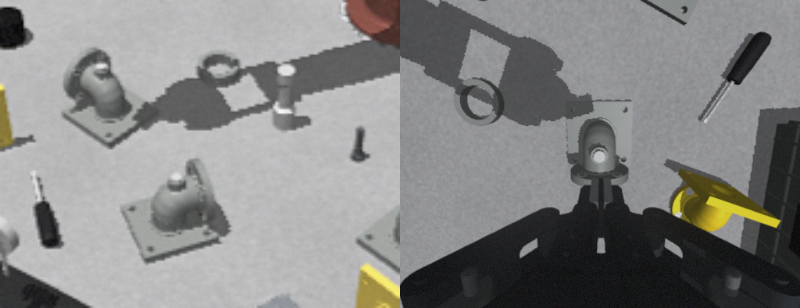

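Both show flat on their bases (crop: B at (105,115), A at (170,225)). A last numeric check of position and flatness.

Run:
```python
from h import *
p=dict(np.load("scene3.npz")); q=dict(np.load("scene.npz")); X=pts(p)
for nm,h,a in(("A",(.6205,.0145),-32.5),("B",(.5262,-.294),83)):
    a=np.radians(a); n=np.array([np.cos(a),np.sin(a)]); e=np.array([-n[1],n[0]])
    d=X[...,:2]-h; u=d@n; w=d@e; m=(u>-.05)&(u<.16)&(abs(w)<.09)
    P=m&(X[...,2]>.007)&(X[...,2]<.018); print(nm,"along normal",np.percentile(u[P],[2,98]).round(3),"across",np.percentile(w[P],[2,98]).round(3),"top z",np.percentile(X[m][:,2],99).round(3))
    T=m&(abs(X[...,2]-.012)<.007)&(u>.01)&(u<.1)&(abs(w)<.05)&(abs(w)>.03)
    c=np.linalg.lstsq(np.c_[u[T],w[T],np.ones(T.sum())],X[T][:,2],rcond=None)[0]; print("  plate top slopes deg",np.degrees(c[:2]).round(2),"z0",c[2].round(4),T.sum())
d=np.abs(p["color"].astype(int)-q["color"]).max(2)
z=(abs(p["range_z"]-q["range_z"])>.015)&(p["range_z"]>0)&(q["range_z"]>0)
k,_,st,ce=cv2.connectedComponentsWithStats(cv2.morphologyEx(z.astype(np.uint8),cv2.MORPH_OPEN,np.ones((2,2))))
print([ (s[:5].tolist()) for s in st[1:] if s[4]>8])
s=bot.read_state();print(s["clock"],s["wrist_force"])
```

```text
A along normal [0.004 0.111] across [-0.057  0.055] top z 0.101
  plate top slopes deg [ 0.42 -0.25] z0 0.0118 155
B along normal [-0.003  0.11 ] across [-0.057  0.055] top z 0.561
  plate top slopes deg [ 0.34 -0.27] z0 0.0122 131
[[237, 0, 6, 4, 14], [256, 0, 5, 4, 10], [243, 0, 269, 179, 15454], [245, 4, 8, 5, 23], [247, 10, 10, 10, 39], [369, 15, 5, 3, 10], [172, 17, 4, 3, 9], [155, 21, 8, 6, 26], [163, 25, 6, 5, 16], [150, 29, 4, 3, 11], [158, 28, 5, 6, 16], [350, 29, 11, 6, 36], [150, 33, 7, 4, 18], [159, 35, 6, 4, 17], [60, 36, 3, 5, 13], [335, 36, 6, 4, 15], [51, 39, 3, 4, 9], [310, 38, 5, 7, 15], [328, 38, 6, 5, 18], [178, 41, 52, 100, 1973], [317, 40, 4, 4, 12], [305, 47, 5, 5, 13], [305, 47, 17, 11, 62], [342, 47, 5, 2, 10], [348, 46, 6, 5, 19], [410, 48, 5, 2, 10], [45, 50, 4, 4, 13], [337, 51, 5, 3, 10], [291, 52, 3, 5, 10], [345, 54, 3, 4, 10], [349, 54, 6, 4, 14], [329, 56, 3, 4, 10], [296, 58, 6, 5, 20], [320, 58, 5, 4, 15], [303, 61, 3, 4, 9], [310, 60, 10, 21, 81], [307, 62, 3, 3, 9], [353, 63, 4, 3, 9], [257, 64, 8, 4, 16], [320, 66, 4, 8, 16], [331, 67, 4, 5, 12],
[... 451 characters left out ...]
, 93, 11, 5, 31], [438, 92, 4, 5, 14], [443, 96, 3, 4, 12], [69, 99, 4, 4, 10], [147, 101, 6, 4, 16], [392, 101, 3, 4, 10], [408, 100, 3, 5, 12], [386, 103, 5, 5, 17], [438, 106, 4, 3, 11], [450, 106, 8, 5, 20], [400, 108, 3, 5, 13], [452, 111, 7, 6, 22], [471, 110, 6, 5, 16], [396, 113, 4, 5, 15], [467, 118, 2, 5, 10], [434, 121, 4, 4, 12], [475, 120, 5, 4, 10], [462, 123, 4, 3, 9], [399, 124, 3, 4, 10], [431, 124, 4, 5, 11], [418, 126, 4, 5, 12], [411, 128, 5, 5, 12], [424, 134, 5, 4, 14], [445, 139, 3, 4, 10], [177, 154, 40, 47, 914], [218, 183, 5, 9, 24], [220, 198, 56, 48, 1210], [215, 231, 3, 4, 11], [218, 237, 6, 5, 15], [218, 241, 4, 4, 11]]
9.05 [-0.97115458 -0.45620455 -0.80808804]
```

Both plates are flat within 0.5° and the heels are within a few mm. On the bench, the depth changes lie at the two elbows; the rest is robot or edge noise. The arm is clear at z 0.40, so I'm handing in.

```bash
python3 -c "
from workcell import bot
print(bot.close_job())"
```

```text
the job is handed in; nothing more can be done
None
```

Both wrongly set elbows now stand on their square bases on their own spots, and I handed the job in at about 9 s. I pushed each one over with shut fingertips from behind the upright plate, then lifted the arm straight up clear.

- **Flatness and position:** depth fits show both plates level within about 0.5°, with their tops at 12 mm. The heels are within about 4 mm of where they started.
- **Forces while pushing:** contact was mostly 1–2.5 N. There was a short 5 N reading at the end of the second push, probably the turning flange brushing the fingers; that elbow's heel still measured within about 3 mm.
- **Other things on the bench:** comparing scene depth before and after showed large changes only at the two elbows and the robot itself. The remaining differences were small specks of edge noise, a few of them near the scraper. I did not re-measure each bystander one by one.
- **Measurement flaw:** the second elbow's height reading (0.56 m) was spoiled by the gripper being in that region, so I ignored it.

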